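# Stack the spectacle cases for dispatch

### The job

Take the two spectacle cases lying on the desk to the left and right of the white tile (not the one in the far left corner, which stays) and stack them one by one, edges flush, on the case that lies on the tile, without shifting that one, to make one square column of three. Then stand the round screw tin and the translucent round tub upright on top of the column, side by side in a row along the middle line of the top case, neither hanging over its ends. Leave the glass jar, the spectacles and the green-handled pliers undisturbed.

Things in the scene. Friction and masses are not known exactly. Their poses are not given: they have to be found in the camera images.
- tile: white glued tile, 142 mm (x) by 250 mm (y), its top 12.5 mm above the desk, fixed to the desk; origin at the centre of its underside
- base_case: closed dark blue-grey spectacle case, a flat box 60 mm (its x) by 160 mm (its y, the long way) by 22 mm high (its z), rigid, about 0.08 kg; origin at the centre of its underside; turning it end for end makes no difference; lies loose on the white tile, its underside 12.5 mm above the desk, and is the bottom of the column
- case_left: closed dark blue-grey spectacle case, a flat box 60 mm (its x) by 160 mm (its y, the long way) by 22 mm high (its z), rigid, about 0.08 kg; origin at the centre of its underside; turning it end for end makes no difference; lies on the desk to the robot's left of the tile; it may be the second or the third of the column
- case_right: closed dark blue-grey spectacle case, a flat box 60 mm (its x) by 160 mm (its y, the long way) by 22 mm high (its z), rigid, about 0.08 kg; origin at the centre of its underside; turning it end for end makes no difference; lies on the desk to the robot's right of the tile; it may be the second or the third of the column
- screw_tin: closed round grey metal tin, 55 mm across, 25 mm high, standing on the desk beyond one of the loose cases (the tub beyond the other); one rigid piece, about 0.05 kg; origin at the centre of its underside, z up its axis
- round_tub: closed round translucent plastic tub, 49 mm high; the lid, 60 mm across, is its upper 20 mm and is shut fast; below it the body is 56 mm across; about 0.035 kg; stands on the desk beyond one of the loose cases (the tin beyond the other); origin at the centre of its underside, z up its axis
- water_jar: glass jar, 72 mm across, 95 mm high, on the desk behind the tile; origin at the centre of its underside. Must be left where it is.
- spectacles: pair of spectacles, 39 by 140 mm (x, y), 27 mm high, on the desk in front of the tile to the right; origin at the middle of its underside. Must be left where it is.
- green_pliers: pliers with green handles, 44 by 170 mm (x, y), 12 mm high, on the desk in front of the tile to the left; origin at the middle of its underside. Must be left where it is.

How it is judged (in metres and radians):
On the way, in this order (a step that is already met when the one before it is completed fails the run):
1. one loose case squarely on the case that lies on the tile, let go and at rest ((((x of case_left in the frame of base_case between -0.01 and 0.01 m and y of case_left in the frame of base_case between -0.01 and 0.01 m and z of case_left in the frame of base_case between 0.018 and 0.026 m and angle between the y axis of case_left and the y axis of base_case, either way round below 0.12 rad and angle between case_left's own z axis and vertical below 0.06 rad) and (linear speed of case_left below 0.02 m/s and angular speed of case_left below 0.2 rad/s) and contact force between the arm and case_left below 0.1 N) or ((x of case_right in the frame of base_case between -0.01 and 0.01 m and y of case_right in the frame of base_case between -0.01 and 0.01 m and z of case_right in the frame of base_case between 0.018 and 0.026 m and angle between the y axis of case_right and the y axis of base_case, either way round below 0.12 rad and angle between case_right's own z axis and vertical below 0.06 rad) and (linear speed of case_right below 0.02 m/s and angular speed of case_right below 0.2 rad/s) and contact force between the arm and case_right below 0.1 N))), for 0.2 s.
2. the other loose case squarely on top of that one, making a column of three, let go and at rest ((((x of case_left in the frame of base_case between -0.01 and 0.01 m and y of case_left in the frame of base_case between -0.01 and 0.01 m and z of case_left in the frame of base_case between 0.018 and 0.026 m and angle between the y axis of case_left and the y axis of base_case, either way round below 0.12 rad and angle between case_left's own z axis and vertical below 0.06 rad) and (x of case_right in the frame of case_left between -0.01 and 0.01 m and y of case_right in the frame of case_left between -0.01 and 0.01 m and z of case_right in the frame of case_left between 0.018 and 0.026 m and angle between the y axis of case_right and the y axis of case_left, either way round below 0.12 rad and angle between case_right's own z axis and vertical below 0.06 rad)) or ((x of case_right in the frame of base_case between -0.01 and 0.01 m and y of case_right in the frame of base_case between -0.01 and 0.01 m and z of case_right in the frame of base_case between 0.018 and 0.026 m and angle between the y axis of case_right and the y axis of base_case, either way round below 0.12 rad and angle between case_right's own z axis and vertical below 0.06 rad) and (x of case_left in the frame of case_right between -0.01 and 0.01 m and y of case_left in the frame of case_right between -0.01 and 0.01 m and z of case_left in the frame of case_right between 0.018 and 0.026 m and angle between the y axis of case_left and the y axis of case_right, either way round below 0.12 rad and angle between case_left's own z axis and vertical below 0.06 rad))) and linear speed of each of case_left, case_right, base_case below 0.02 m/s and angular speed of each of case_left, case_right, base_case below 0.2 rad/s and contact force between the arm and case_left below 0.1 N and contact force between the arm and case_right below 0.1 N and contact force between the arm and base_case below 0.1 N), for 0.2 s.
3. the tin or the tub standing on the top case, let go and at rest, the column still square (((((x of case_left in the frame of base_case between -0.01 and 0.01 m and y of case_left in the frame of base_case between -0.01 and 0.01 m and z of case_left in the frame of base_case between 0.018 and 0.026 m and angle between the y axis of case_left and the y axis of base_case, either way round below 0.12 rad and angle between case_left's own z axis and vertical below 0.06 rad) and (x of case_right in the frame of case_left between -0.01 and 0.01 m and y of case_right in the frame of case_left between -0.01 and 0.01 m and z of case_right in the frame of case_left between 0.018 and 0.026 m and angle between the y axis of case_right and the y axis of case_left, either way round below 0.12 rad and angle between case_right's own z axis and vertical below 0.06 rad)) and (x of screw_tin in the frame of case_right between -0.012 and 0.012 m and y of screw_tin in the frame of case_right between -0.056 and 0.056 m and z of screw_tin in the frame of case_right between 0.018 and 0.026 m and angle between screw_tin's own z axis and vertical below 0.08 rad) and (linear speed of screw_tin below 0.02 m/s and angular speed of screw_tin below 0.2 rad/s) and contact force between the arm and screw_tin below 0.1 N) or (((x of case_left in the frame of base_case between -0.01 and 0.01 m and y of case_left in the frame of base_case between -0.01 and 0.01 m and z of case_left in the frame of base_case between 0.018 and 0.026 m and angle between the y axis of case_left and the y axis of base_case, either way round below 0.12 rad and angle between case_left's own z axis and vertical below 0.06 rad) and (x of case_right in the frame of case_left between -0.01 and 0.01 m and y of case_right in the frame of case_left between -0.01 and 0.01 m and z of case_right in the frame of case_left between 0.018 and 0.026 m and angle between the y axis of case_right and the y axis of case_left, either way round below 0.12 rad and angle between case_right's own z axis and vertical below 0.06 rad)) and (x of round_tub in the frame of case_right between -0.012 and 0.012 m and y of round_tub in the frame of case_right between -0.056 and 0.056 m and z of round_tub in the frame of case_right between 0.018 and 0.026 m and angle between round_tub's own z axis and vertical below 0.08 rad) and (linear speed of round_tub below 0.02 m/s and angular speed of round_tub below 0.2 rad/s) and contact force between the arm and round_tub below 0.1 N) or (((x of case_right in the frame of base_case between -0.01 and 0.01 m and y of case_right in the frame of base_case between -0.01 and 0.01 m and z of case_right in the frame of base_case between 0.018 and 0.026 m and angle between the y axis of case_right and the y axis of base_case, either way round below 0.12 rad and angle between case_right's own z axis and vertical below 0.06 rad) and (x of case_left in the frame of case_right between -0.01 and 0.01 m and y of case_left in the frame of case_right between -0.01 and 0.01 m and z of case_left in the frame of case_right between 0.018 and 0.026 m and angle between the y axis of case_left and the y axis of case_right, either way round below 0.12 rad and angle between case_left's own z axis and vertical below 0.06 rad)) and (x of screw_tin in the frame of case_left between -0.012 and 0.012 m and y of screw_tin in the frame of case_left between -0.056 and 0.056 m and z of screw_tin in the frame of case_left between 0.018 and 0.026 m and angle between screw_tin's own z axis and vertical below 0.08 rad) and (linear speed of screw_tin below 0.02 m/s and angular speed of screw_tin below 0.2 rad/s) and contact force between the arm and screw_tin below 0.1 N) or (((x of case_right in the frame of base_case between -0.01 and 0.01 m and y of case_right in the frame of base_case between -0.01 and 0.01 m and z of case_right in the frame of base_case between 0.018 and 0.026 m and angle between the y axis of case_right and the y axis of base_case, either way round below 0.12 rad and angle between case_right's own z axis and vertical below 0.06 rad) and (x of case_left in the frame of case_right between -0.01 and 0.01 m and y of case_left in the frame of case_right between -0.01 and 0.01 m and z of case_left in the frame of case_right between 0.018 and 0.026 m and angle between the y axis of case_left and the y axis of case_right, either way round below 0.12 rad and angle between case_left's own z axis and vertical below 0.06 rad)) and (x of round_tub in the frame of case_left between -0.012 and 0.012 m and y of round_tub in the frame of case_left between -0.056 and 0.056 m and z of round_tub in the frame of case_left between 0.018 and 0.026 m and angle between round_tub's own z axis and vertical below 0.08 rad) and (linear speed of round_tub below 0.02 m/s and angular speed of round_tub below 0.2 rad/s) and contact force between the arm and round_tub below 0.1 N))), for 0.2 s.
At the end, for the whole second after the job is handed in: Three cases in a column on the tile: each within 10 mm and 0.12 rad of the one below, the bottom one within 20 mm of its start. Tin and tub upright on the top case, within 12 mm of its long middle line and 56 mm of its centre along it. All let go and at rest (((((x of case_left in the frame of base_case between -0.01 and 0.01 m and y of case_left in the frame of base_case between -0.01 and 0.01 m and z of case_left in the frame of base_case between 0.018 and 0.026 m and angle between the y axis of case_left and the y axis of base_case, either way round below 0.12 rad and angle between case_left's own z axis and vertical below 0.06 rad) and (x of case_right in the frame of case_left between -0.01 and 0.01 m and y of case_right in the frame of case_left between -0.01 and 0.01 m and z of case_right in the frame of case_left between 0.018 and 0.026 m and angle between the y axis of case_right and the y axis of case_left, either way round below 0.12 rad and angle between case_right's own z axis and vertical below 0.06 rad)) and (x of screw_tin in the frame of case_right between -0.012 and 0.012 m and y of screw_tin in the frame of case_right between -0.056 and 0.056 m and z of screw_tin in the frame of case_right between 0.018 and 0.026 m and angle between screw_tin's own z axis and vertical below 0.08 rad) and (x of round_tub in the frame of case_right between -0.012 and 0.012 m and y of round_tub in the frame of case_right between -0.056 and 0.056 m and z of round_tub in the frame of case_right between 0.018 and 0.026 m and angle between round_tub's own z axis and vertical below 0.08 rad)) or (((x of case_right in the frame of base_case between -0.01 and 0.01 m and y of case_right in the frame of base_case between -0.01 and 0.01 m and z of case_right in the frame of base_case between 0.018 and 0.026 m and angle between the y axis of case_right and the y axis of base_case, either way round below 0.12 rad and angle between case_right's own z axis and vertical below 0.06 rad) and (x of case_left in the frame of case_right between -0.01 and 0.01 m and y of case_left in the frame of case_right between -0.01 and 0.01 m and z of case_left in the frame of case_right between 0.018 and 0.026 m and angle between the y axis of case_left and the y axis of case_right, either way round below 0.12 rad and angle between case_left's own z axis and vertical below 0.06 rad)) and (x of screw_tin in the frame of case_left between -0.012 and 0.012 m and y of screw_tin in the frame of case_left between -0.056 and 0.056 m and z of screw_tin in the frame of case_left between 0.018 and 0.026 m and angle between screw_tin's own z axis and vertical below 0.08 rad) and (x of round_tub in the frame of case_left between -0.012 and 0.012 m and y of round_tub in the frame of case_left between -0.056 and 0.056 m and z of round_tub in the frame of case_left between 0.018 and 0.026 m and angle between round_tub's own z axis and vertical below 0.08 rad))) and distance of base_case from where it was at the start of the episode below 0.02 m and linear speed of each of base_case, case_left, case_right, screw_tin, round_tub below 0.02 m/s and angular speed of each of base_case, case_left, case_right, screw_tin, round_tub below 0.2 rad/s); the robot touches nothing.
It fails at once if the glass jar pushed more than 25 mm from its place (distance of water_jar from where it was at the start of the episode above 0.025 m).
It fails at once if the spectacles pushed more than 25 mm from its place (distance of spectacles from where it was at the start of the episode above 0.025 m).
It fails at once if the pliers pushed more than 25 mm from its place (distance of green_pliers from where it was at the start of the episode above 0.025 m).
It fails at once if the glass jar tipped over (angle between water_jar's own z axis and vertical above 0.3 rad).
It also fails if it takes over 64 s, if anything falls off the work surface, if the arm or the gripper's body presses on something with over 40 N, if the wrist force passes 120 N, or if a joint passes its speed limit or range.

### The arm

A 7-joint arm with a two-finger parallel gripper is mounted at the origin on a cart in front of the work surface, level with it; the furniture and walls round the work are solid. World frame = base frame: x ahead of the robot, y to its left, z up, the work surface at z = 0. Lengths are in mm, angles in rad, forces in N, time in s.
With the tool pointing down it reaches from about 425 to 825 mm from the base axis. Payload 3.6 kg.
Tool frame: the origin (TCP) lies at the very end of the fingers, on their centre line; the grasp point (between the pads) lies 19 mm behind it (bot.pinch_z is the distance from the TCP to the grasp point, in mm); z points along the fingers, y is the line along which they close (so a half turn about z gives the same grasp; the last joint's range is limited). The gripper opens to 93 mm and grips with 3 to 60 N. Pads are 15 mm wide; open, the fingers measure 128 mm over their backs; the gripper's body (75 mm by 188 mm) begins 65 mm behind the grasp point.
Start: joints at [-1.171, 0.615, -0.013, 1.423, 0.008, 1.103, -0.04], TCP at [269.038, 591.676, 218.64] pointing down, gripper open.
Joint ranges: [-3.12, 3.12], [-0.3, 2.06], [-1.34, 1.32], [0.26, 2.42], [-1.36, 4.5], [0.01, 1.98], [-2.84, 2.84]. Speed limits (rad/s): [2.79, 2.79, 3.14, 3.14, 3.14, 3.14, 3.14].

### API

Orientations are given as a unit quaternion [w, x, y, z].
In Python, from rig import bot, eyes gives the robot as it stands (bot), with the cameras (eyes).
- The arm moves only by the tool tcp_steps, called after "Call:" as a command line: name --argument value ..., lists and objects as JSON in quotes. Schema: {"type":"object","properties":{"steps":{"type":"array","items":{"type":"number"},"minItems":6,"maxItems":120},"jaw":{"type":"number"},"clamp_n":{"type":"number"},"only":{"type":"string"},"quiet":{"type":"boolean"},"lines":{"type":"string"}},"required":["steps"],"additionalProperties":false}. steps is one flat list of numbers that holds 1 to 20 rows one after another, with no inner brackets; each row has 6 numbers: dx, dy, dz in fractions of the full range, 1 being 0.8 m, then a rotation vector rx, ry, rz in fractions of the full range, 1 being pi rad; each row is the pose to reach, as a shift and turn from the pose commanded when the call began, along the tool's axes at that moment; what a row does not reach only later rows make up. A row lasts 1/10 s, in which the tool goes at most 50 mm and 0.15 rad, less where a joint would pass 70% of its speed; a pose out of reach is approached as far as the arm can. jaw is the finger opening in mm, set as the call begins (left out keeps the last). The fingers move at their own pace and stop on an object; clamp_n is the grip in N (left out, the last holds). Time passes only in rows, so rows that do not move let the fingers close. The tool returns the time, the measured TCP pose, the force, the opening and the grip force at its end. only (a regular expression) keeps the lines of the reply that match it, lines (a string "A,B") keeps lines A to B, and quiet returns only ok. Input that does not fit is refused with a message, and nothing moves.
- bot.state(): the state, without advancing time (a new reading comes with each control period).
- eyes.capture(name): name is "scene" or "top"; returns a dict with "frame" (384x512x3 uint8, red, green, blue), "fx", "fy", "cx", "cy" (pixels), "pose" (4x4, takes a point from camera to world coordinates). Camera axes: x right, y down, z forward; pixel columns grow to the right and rows downward; lengths in mm; the calibration is good to about 2 mm. A picture is of the moment at which its call begins. There is no depth.
- bot.job_done(): hands the job in; it is judged then, once.
The state is a dict: "time_s": time; "qpos": joint angles; "joint_velocities": joint speeds; "effort": joint torques, N m; "eef_pos": TCP position; "eef_rot": TCP orientation; "contact_force": force on the tool from outside, world axes, zero at the start; "torque": the same for the moment, N m; "width": finger opening in mm; "finger_force": force on a finger pad.
Only numpy, scipy, OpenCV 4.12 (cv2) and the standard library are available. Lean on these libraries where they do the work, as an engineer would, in place of code of your own. Each camera call takes 0.05 s, during which the arm holds its last target. There are 200 camera calls.

## Working session

There is one attempt and no reset: what is moved stays moved. The work goes in short steps, Python scripts to look and compute and a tool call to move; the robot and the scene stay as the last step left them, time stands still between calls to the robot, and variables do not carry over. Pictures are saved under pics/ and viewed, at most 10 in all, crops included, and the job is handed in when it is done.

```bash
ls; mkdir -p pics; python3 - <<'E'
from rig import bot, eyes
import cv2,numpy as np
np.set_printoptions(suppress=True,precision=4)
for n in("scene","top"):
    c=eyes.capture(n); cv2.imwrite(f"pics/{n}0.png",cv2.cvtColor(c["frame"],cv2.COLOR_RGB2BGR)); print(n,c["fx"],c["fy"],c["cx"],c["cy"],c["pose"])
s=bot.state(); print(s["time_s"],s["eef_pos"],s["eef_rot"],s["width"])
E
```

```text
pics
rig.py
scene 491.33152601184713 491.33152601184713 256.068809331329 190.9153385642871 [[  -0.7592   -0.296     0.5796 -436.6078]
 [  -0.6508    0.3478   -0.6748 1125.5682]
 [  -0.0019   -0.8896   -0.4567  822.1721]
 [   0.        0.        0.        1.    ]]
top 387.26968135623565 387.26968135623565 254.12109244775158 193.6126160045626 [[   0.014    -0.9911    0.1323  390.3615]
 [  -0.9999   -0.0143   -0.0014   -0.9831]
 [   0.0033   -0.1322   -0.9912 1155.7427]
 [   0.        0.        0.        1.    ]]
0.1 [268.7666 591.0339 217.6052] [-0.0002  0.2118  0.9773 -0.0011] 92.85988431256466
```

View pics/top0.png

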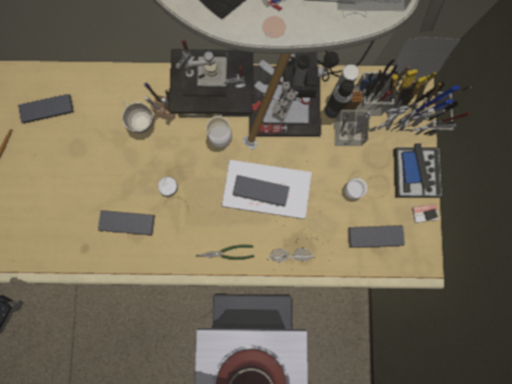

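View pics/scene0.png

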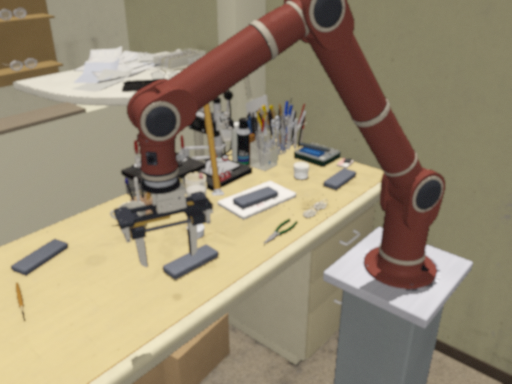

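The top view hides the arm and shows the case left at (127,222), base on the tile at (261,190), and case right at (376,236). The tin is probably at (168,186) and the tub at (356,188). I'll view an enlarged crop before fitting them.

```bash
python3 - <<'E'
import cv2,numpy as np
a=cv2.imread("pics/top0.png")
def crop(x,y,w=60,h=48): return cv2.resize(a[y-h//2:y+h//2,x-w//2:x+w//2],None,fx=6,fy=6,interpolation=cv2.INTER_CUBIC)
m=np.vstack([np.hstack([crop(168,186),crop(356,188)]),np.hstack([crop(127,222),crop(376,236)])]); cv2.imwrite("pics/crop.png",m)
E
```

```text
(no output)
```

View pics/crop.png

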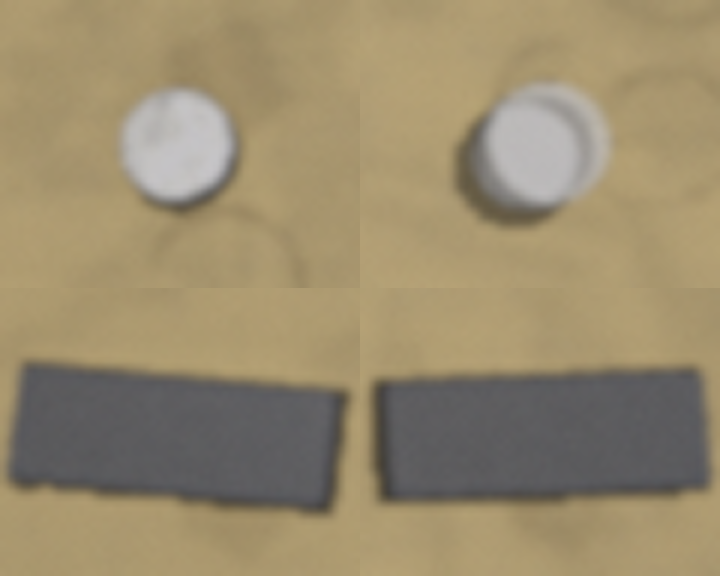

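The crop shows the tin at upper left (plain disc) and the tub at upper right (lid, with shadow to its left). The cases are lower left and right, with thin visible sides. Next I fit projected solids to the masks.

```bash
cat > fit.py <<'E'
import cv2,numpy as np
from scipy.optimize import minimize
from rig import bot, eyes
np.set_printoptions(suppress=True,precision=3)
def proj(c,P):
    T=np.linalg.inv(c["pose"]); q=P@T[:3,:3].T+T[:3,3]
    return np.c_[c["fx"]*q[:,0]/q[:,2]+c["cx"],c["fy"]*q[:,1]/q[:,2]+c["cy"]]
def back(c,u,v,z):
    d=c["pose"][:3,:3]@np.array([(u-c["cx"])/c["fx"],(v-c["cy"])/c["fy"],1]); o=c["pose"][:3,3]
    return o+d*(z-o[2])/d[2]
def box(p,z,h=22,lx=60,ly=160):
    x,y,a=p; C,S=np.cos(a),np.sin(a)
    return [np.array([[x+C*i-S*j,y+S*i+C*j,k] for i in(-lx/2,lx/2) for j in(-ly/2,ly/2) for k in(z,z+h)])]
def cyl(p,parts):
    t=np.linspace(0,2*np.pi,60)
    return [np.vstack([np.c_[p[0]+r*np.cos(t),p[1]+r*np.sin(t),0*t+k] for k in(z0,z1)]) for r,z0,z1 in parts]
K=8
def soft(c,hulls,roi):
    x0,y0,w,h=roi; m=np.zeros((h*K,w*K),np.uint8)
    for H in hulls:
        q=(proj(c,H)-[x0-.5,y0-.5])*K-.5
        cv2.fillConvexPoly(m,cv2.convexHull(np.round(q*16).astype(np.int32)),255,shift=4)
    return cv2.resize(m,(w,h),interpolation=cv2.INTER_AREA)/255.
def fit(c,mask,model,p0,roi,step=6):
    x0,y0,w,h=roi; M=mask[y0:y0+h,x0:x0+w].astype(float)
    f=lambda p:((soft(c,model(p),roi)-M)**2).sum()
    p0=np.array(p0,float); s=np.eye(len(p0))*step
    if len(p0)>2: s[2,2]=.1
    r=minimize(f,p0,method="Nelder-Mead",options=dict(initial_simplex=np.vstack([p0,p0+s]),xatol=.01,fatol=.01))
    return r.x,r.fun,M.sum()
def masks(c):
    hsv=cv2.cvtColor(c["frame"],cv2.COLOR_RGB2HSV).astype(int); s,v=hsv[...,1],hsv[...,2]
    return np.clip((115-s)/50.,0,1),s,v
E
python3 - <<'E'
from fit import *
c=eyes.capture("top"); m,s,v=masks(c)
print("S wood",s[210,180],"case",s[236,376],s[222,127],s[190,261],"V",v[236,376],v[190,261],v[205,235],"S tin",s[186,168],v[186,168],"tub S row",s[188,338:372],"V",v[188,338:372])
print("tin S",s[186,155:182])
dark=np.clip((140-v)/40.,0,1)
for n,(u,w),a,mk,z in(("left",(127,222),0,m,0),("right",(376,236),0,m,0),("base",(261,190),0,dark,12.5)):
    g=back(c,u,w,z+22)
    print(n,fit(c,mk,lambda p:box(p,z),[g[0],g[1],a],(u-38,w-24,76,48) if n!="base" else (u-32,w-20,64,40)))
g=back(c,168,186,25); print("tin",fit(c,m,lambda p:cyl(p,[(27.5,0,25)]),g[:2],(152,170,32,32)))
g=back(c,356,188,40)
lt=m*(v>110)
print("tub",fit(c,lt,lambda p:cyl(p,[(30,29,49),(28,0,29)]),g[:2],(336,168,40,40)))
g=back(c,268,189,12.5); print("tile approx",g, "jar",back(c,218,132,95),"spec",back(c,292,255,10),"pliers",back(c,225,253,5))
E
```

```text
S wood 89 case 5 3 10 V 93 98 199 S tin 3 196 tub S row [88 88 88 89 85 80 51 25 12  6  4  4  4  3  5  4  4  3  4  3  4  4  4  6
  9 13 15 18 25 43 73 88 90 88] V [176 176 173 158 132 111 104 111 130 159 180 188 187 187 187 187 187 187
 187 187 187 188 186 179 167 158 165 180 183 177 171 171 173 173]
tin S [90 86 65 30  8  5  7  5  5  5  3  3  1  3  3  3  1  1  1  1  3  3 43 83
 90 88 89]
left (array([452.3  , 374.895,  -0.069]), np.float64(621.4098136101499), np.float64(2408.74))
right (array([ 422.29 , -362.744,    0.045]), np.float64(700.6993164167627), np.float64(2493.5))
base (array([550.28 , -20.655,  -0.214]), np.float64(59.38495818915801), np.float64(1059.25))
tin (array([562.48 , 257.227]), np.float64(205.47722906574393), np.float64(694.4))
tub (array([ 562.246, -303.611]), np.float64(342.47726597462514), np.float64(1027.28))
tile approx [557.394 -43.821  12.5  ] jar [705.85  101.894  95.   ] spec [ 363.786 -115.892   10.   ] pliers [366.736  80.433   5.   ]
```

```bash
sed -i 's/np.clip((115-s)\/50.,0,1)/np.clip((75-s)\/60.,0,1)/' fit.py
python3 - <<'E'
from fit import *
c=eyes.capture("top"); m,s,v=masks(c)
print("base row V",v[190,228:296],"col",v[170:212,261])
for n,(u,w),mk,z in(("left",(127,222),m,0),("right",(376,236),m,0)):
    g=back(c,u,w,z+22)
    print(n,fit(c,mk,lambda p:box(p,z),[g[0],g[1],0],(u-38,w-24,76,48)))
for d in (130,150):
  dark=np.clip((d+25-v)/50.,0,1)
  print("base",fit(c,dark,lambda p:box(p,12.5),[550,-20,-.2],(230,172,62,36)))
g=back(c,168,186,25); print("tin",fit(c,m,lambda p:cyl(p,[(27.5,0,25)]),g[:2],(152,170,32,32)))
for t in (110,140): print("tub",fit(c,m*(v>t),lambda p:cyl(p,[(30,29,49),(28,0,29)]),g[:2]*0+[562,-290],(336,168,40,40)))
cv2.imwrite("pics/m.png",(m*255).astype(np.uint8))
# scene camera checks for tub, right, base, left
c=eyes.capture("scene"); 
im=cv2.cvtColor(c["frame"],cv2.COLOR_RGB2BGR)
im=cv2.resize(im[130:290,130:370],None,fx=3.33,fy=3.33,interpolation=cv2.INTER_CUBIC)
def ov(h,col):
  for H in h: cv2.polylines(im,[cv2.convexHull(np.round((proj(c,H)-[130,130])*3.33).astype(np.int32))],True,col,1)
ov(box([452.3,374.9,-.069],0),(0,255,0)); ov(box([422.3,-362.7,.045],0),(0,255,0)); ov(box([550.3,-20.7,-.214],12.5),(0,255,0))
ov(cyl([562.5,257.2],[(27.5,0,25)]),(0,0,255)); ov(cyl([562.2,-303.6],[(30,29,49),(28,0,29)]),(0,0,255))
cv2.imwrite("pics/ov.png",im)
E
```

```text
base row V [198 198 197 195 174 134 102  96  98  97  96  97  95  95  96  96  96  96
  98  97  95  95  96  97  97  97  98  98  97  95  97 100 100  98  98  97
  98  97  99  98  97  99  98  99  99  98  99  97  99  99 100 100  99  98
  98  98  99 101 100 104 132 170 194 199 199 199 198 198] col [196 198 199 198 198 199 198 199 198 182 140 106  96  96  98  98  98  99
  98  98  98  97  97  96  97  97  97  98  96  90  83 106 147 182 197 199
 199 199 198 199 197 179]
left (array([452.115, 373.743,  -0.08 ]), np.float64(84.52322279892348), np.float64(1042.8833333333332))
right (array([ 422.235, -362.657,    0.041]), np.float64(72.18101691657054), np.float64(1062.1666666666667))
base (array([550.239, -21.437,  -0.209]), np.float64(29.964716032295268), np.float64(1095.6799999999998))
base (array([550.586, -21.192,  -0.21 ]), np.float64(6.074063206459054), np.float64(1163.0))
tin (array([562.331, 256.729]), np.float64(5.659111880046137), np.float64(298.2))
tub (array([ 561.281, -300.885]), np.float64(18.960346020761246), np.float64(364.06666666666666))
tub (array([ 561.968, -301.442]), np.float64(56.23787101114956), np.float64(327.21666666666664))
```

View pics/ov.png

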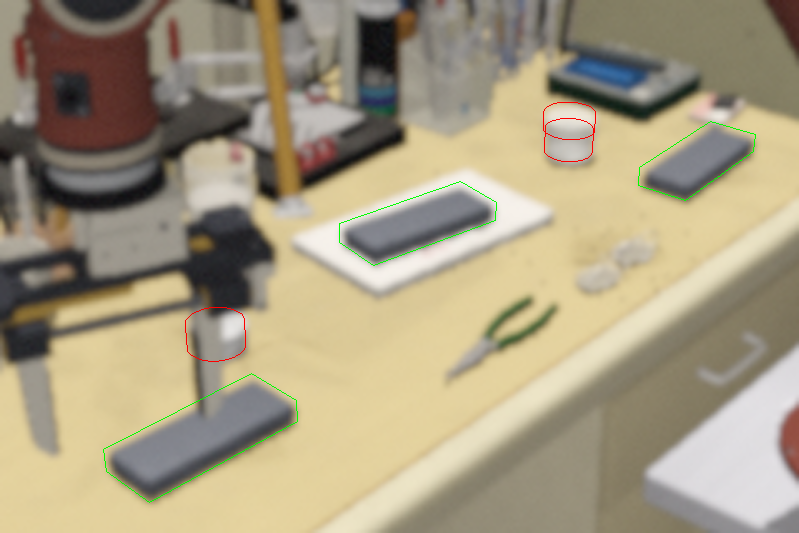

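```bash
cat > go.py <<'E'
import sys,numpy as np
from scipy.spatial.transform import Rotation as R
from rig import bot, eyes
np.set_printoptions(suppress=True,precision=3)
def rel(x,y,z,a):
    s=bot.state(); q=s["eef_rot"]; C=R.from_quat([q[1],q[2],q[3],q[0]])
    yv=np.array([np.cos(a),np.sin(a),0]); zv=np.array([0,0,-1.]); xv=np.cross(yv,zv)
    T=R.from_matrix(np.c_[xv,yv,zv]); p=np.array(s["eef_pos"])
    print("pos",p,"rel",C.inv().apply(np.array([x,y,z])-p),(C.inv()*T).as_rotvec(),"w",round(s["width"],1),"F",np.array(s["contact_force"]),"t",s["time_s"])
if __name__=="__main__": rel(*map(float,sys.argv[1:5]))
E
python3 go.py 452 374 80 -0.08
```

```text
pos [268.915 591.36  218.099] rel [-256.631 -121.917  138.253] [-0.001  0.001  1.224] w 92.8 F [-0.573 -0.546 -0.312] t 0.25
```

The manual's scale: shifts go in shares of 0.8 m and turns go in shares of pi rad. Converting my numbers, -256.6 mm is -0.3208, -230 mm is -0.2875, 1.224 rad is 0.3896.

Call:
tcp_steps --steps '[-0.075,-0.035,0.04,0,0,0.0955,-0.15,-0.0713,0.0813,0,0,0.191,-0.225,-0.1075,0.1213,0,0,0.2865,-0.2875,-0.1375,0.155,0,0,0.3501,-0.3208,-0.1524,0.1729,0,0,0.3896,-0.3208,-0.1524,0.1729,0,0,0.3896,-0.3208,-0.1524,0.1729,0,0,0.3896,-0.3208,-0.1524,0.1729,0,0,0.3896,-0.3208,-0.1524,0.1729,0,0,0.3896,-0.3208,-0.1524,0.1729,0,0,0.3896,-0.3208,-0.1524,0.1729,0,0,0.3896,-0.3208,-0.1524,0.1729,0,0,0.3896]' --jaw 93

```text
time_s: 1.45
eef_pos: [451.8, 375.2, 80.6]
eef_rot: [-0.0, 0.734, 0.679, 0.0]
contact_force: [0.1, 0.1, 0.2]
width: 93.1
finger_force: 0.0
```

```bash
python3 go.py 452.2 374 3.5 -0.08
```

```text
pos [451.809 375.193  80.604] rel [-1.214  0.486 77.103] [-0.    -0.001  0.003] w 93.1 F [0.05  0.069 0.237] t 1.45
```

Converted, 77 mm is 0.0963, 70 mm is 0.0875.

Call:
tcp_steps --steps '[-0.0008,0.0004,0.0313,0,0,0,-0.0015,0.0006,0.0625,0,0,0,-0.0015,0.0006,0.0875,0,0,0,-0.0015,0.0006,0.0963,0,0,0,-0.0015,0.0006,0.0963,0,0,0,-0.0015,0.0006,0.0963,0,0,0]'

```text
time_s: 2.05
eef_pos: [453.1, 373.8, 4.2]
eef_rot: [0.0, 0.735, 0.678, 0.001]
contact_force: [-0.3, -0.1, -0.7]
width: 93.1
finger_force: 0.0
```

Call:
tcp_steps --steps '[0,0,0,0,0,0,0,0,0,0,0,0,0,0,0,0,0,0,0,0,0,0,0,0,0,0,0,0,0,0,0,0,0,0,0,0,0,0,0,0,0,0,0,0,0,0,0,0]' --jaw 50 --clamp_n 20

```text
time_s: 2.85
eef_pos: [452.8, 373.4, 3.6]
eef_rot: [0.0, 0.735, 0.678, 0.0]
contact_force: [-0.3, -0.6, 3.2]
width: 60.0
finger_force: 20.0
```

```bash
python3 go.py 452.2 374 90 -0.08
```

```text
pos [452.811 373.36    3.607] rel [  0.616  -0.621 -86.393] [ 0. -0.  0.] w 60.0 F [-0.256 -0.562  3.203] t 2.85
```

Converted, -86 mm is -0.1075, -65 mm is -0.0813.

Call:
tcp_steps --steps '[0,0,-0.0188,0,0,0,0,0,-0.05,0,0,0,0,0,-0.0813,0,0,0,0,0,-0.1075,0,0,0,0,0,-0.1075,0,0,0]'

```text
time_s: 3.35
eef_pos: [454.3, 374.5, 92.8]
eef_rot: [0.0, 0.735, 0.678, 0.003]
contact_force: [0.9, -0.1, -0.9]
width: 60.1
finger_force: 20.0
```

```bash
python3 go.py 550.5 -21 85 -0.21
python3 - <<'E'
from fit import *
c=eyes.capture("top"); m,s,v=masks(c); p=np.array(bot.state()["eef_pos"]); q=proj(c,np.array([[p[0],p[1],p[2]+8]]))[0].astype(int); print(p,q)
print(fit(c,m,lambda k:box(k,p[2]-3.6),[p[0],p[1],-.08],(q[0]-38,q[1]-24,76,48)))
E
```

```text
pos [454.345 374.505  92.777] rel [-386.59   127.417    6.591] [ 0.004 -0.005  0.13 ] w 60.1 F [ 0.871 -0.078 -0.949] t 3.35
[453.16  373.815  90.892] [115 220]
(array([440.324, 374.735,   0.223]), np.float64(659.2005074971164), np.float64(1479.9333333333334))
```

```bash
python3 - <<'E'
from fit import *
c=eyes.capture("top"); im=cv2.cvtColor(c["frame"],cv2.COLOR_RGB2BGR)[180:260,60:180]
cv2.imwrite("pics/t1.png",cv2.resize(im,None,fx=5,fy=5))
E
```

```text
(no output)
```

View pics/t1.png

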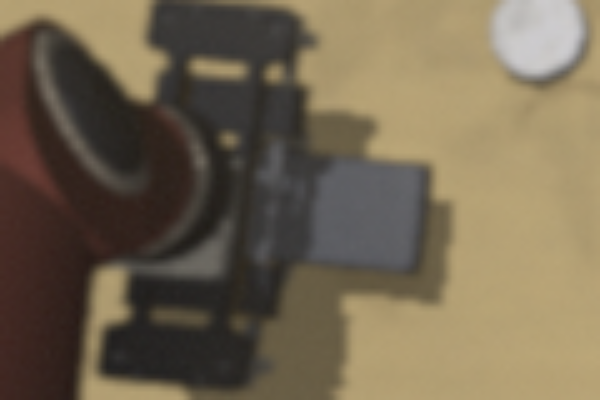

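The case is held level. Its right end at (145,223) px puts the centre at y≈374, matching the TCP, so I carry it to the column.

Converted, -386 mm is -0.4825, 110 mm is 0.1375, 0.13 rad is 0.0414.

```bash
python3 go.py 550.5 -21 85 -0.21
```

```text
pos [452.222 373.241  89.528] rel [-385.149  129.405    4.408] [-0.   -0.    0.13] w 59.4 F [-0.478 -0.635 -0.985] t 3.45
```

Call:
tcp_steps --steps '[-0.025,0.0088,0.0013,0,0,0,-0.0688,0.0225,0.0025,0,0,0.0064,-0.1188,0.0388,0.0038,0,0,0.0095,-0.1688,0.055,0.005,0,0,0.0159,-0.2188,0.0725,0.0063,0,0,0.0191,-0.2688,0.0888,0.0075,0,0,0.0255,-0.3188,0.105,0.0075,0,0,0.0286,-0.3688,0.1213,0.0075,0,0,0.035,-0.4188,0.1375,0.0075,0,0,0.0382,-0.4563,0.15,0.0075,0,0,0.0414,-0.4825,0.1591,0.0075,0,0,0.0414,-0.4825,0.1591,0.0075,0,0,0.0414,-0.4825,0.1591,0.0075,0,0,0.0414,-0.4825,0.1591,0.0075,0,0,0.0414,-0.4825,0.1591,0.0075,0,0,0.0414]'

```text
time_s: 4.95
eef_pos: [548.1, -19.5, 82.9]
eef_rot: [-0.001, 0.776, 0.63, -0.0]
contact_force: [-0.2, -0.1, -0.5]
width: 59.5
finger_force: 20.0
```

```bash
python3 go.py 550.5 -21.2 38.6 -0.21
```

```text
pos [548.07  -19.484  82.909] rel [-1.217  2.799 44.304] [-0.002 -0.001  0.003] w 59.5 F [-0.216 -0.081 -0.504] t 4.95
```

Converted, 37 mm is 0.0463, 2.8 mm is 0.0035.

Call:
tcp_steps --steps '[-0.0008,0.0018,0.0188,0,0,0,-0.0015,0.0035,0.0375,0,0,0,-0.0015,0.0035,0.0463,0,0,0,-0.0015,0.0035,0.0463,0,0,0,-0.0015,0.0035,0.0463,0,0,0]'

```text
time_s: 5.45
eef_pos: [551.3, -22.9, 46.6]
eef_rot: [0.0, 0.777, 0.629, 0.0]
contact_force: [0.8, -0.2, -1.1]
width: 60.0
finger_force: 20.0
```

```bash
python3 go.py 550.5 -21.2 38.6 -0.21
```

```text
pos [551.26  -22.945  46.61 ] rel [ 1.548 -1.108  8.01 ] [ 0.    -0.     0.001] w 60.0 F [ 0.8   -0.239 -1.081] t 5.45
```

Converted, 7.5 mm is 0.0094, 7 mm is 0.0088.

Call:
tcp_steps --steps '[0.001,-0.0006,0.005,0,0,0,0.001,-0.0006,0.0088,0,0,0,0.001,-0.0006,0.0094,0,0,0,0.001,-0.0006,0.0094,0,0,0,0.001,-0.0006,0.0094,0,0,0]'

```text
time_s: 5.95
eef_pos: [550.9, -22.6, 39.0]
eef_rot: [0.0, 0.777, 0.629, 0.0]
contact_force: [0.1, -0.9, -0.7]
width: 59.9
finger_force: 20.0
```

```bash
python3 go.py 550.5 -21.2 38.1 -0.21
```

```text
pos [550.868 -22.619  38.953] rel [ 1.311 -0.656  0.853] [ 0.  0. -0.] w 59.9 F [ 0.093 -0.943 -0.703] t 5.95
```

Converted, 0.8 mm is 0.001, -0.4 mm is -0.0005.

Call:
tcp_steps --steps '[0.001,-0.0005,0.001,0,0,0,0.001,-0.0005,0.001,0,0,0,0.001,-0.0005,0.001,0,0,0]'

```text
time_s: 6.25
eef_pos: [550.7, -21.6, 38.1]
eef_rot: [0.0, 0.777, 0.629, 0.0]
contact_force: [-0.3, -0.5, -1.0]
width: 59.7
finger_force: 20.0
```

Call:
tcp_steps --steps '[0,0,0,0,0,0,0,0,0,0,0,0,0,0,0,0,0,0,0,0,0,0,0,0,0,0,0,0,0,0,0,0,0,0,0,0]' --jaw 93

```text
time_s: 6.85
eef_pos: [550.5, -21.7, 38.0]
eef_rot: [-0.0, 0.777, 0.629, -0.0]
contact_force: [0.2, 0.4, -0.1]
width: 92.7
finger_force: 0.0
```

Call:
tcp_steps --steps '[0,0,-0.025,0,0,0,0,0,-0.075,0,0,0,0,0,-0.125,0,0,0,0,0,-0.125,0,0,0]'

```text
time_s: 7.25
eef_pos: [554.5, -22.3, 143.3]
eef_rot: [0.004, 0.777, 0.629, 0.004]
contact_force: [0.8, 0.5, 0.6]
width: 92.9
finger_force: 0.0
```

```bash
python3 go.py 422.2 -362.5 80 0.041
```

```text
pos [554.457 -22.3   143.272] rel [-360.434  -59.071   61.883] [ 0.012 -0.001 -0.251] w 92.9 F [0.8   0.491 0.619] t 7.25
```

Converted, -360 mm is -0.45, -330 mm is -0.4125, -0.25 rad is -0.0796.

Call:
tcp_steps --steps '[-0.05,-0.0075,0.0063,0,0,-0.0095,-0.1125,-0.0188,0.0125,0,0,-0.0191,-0.175,-0.0288,0.0188,0,0,-0.0318,-0.2375,-0.0388,0.025,0,0,-0.0414,-0.3,-0.0488,0.0375,0,0,-0.0541,-0.3625,-0.06,0.05,0,0,-0.0637,-0.4125,-0.0675,0.0625,0,0,-0.0732,-0.45,-0.0738,0.0775,0,0,-0.0796,-0.45,-0.0738,0.0775,0,0,-0.0796,-0.45,-0.0738,0.0775,0,0,-0.0796,-0.45,-0.0738,0.0775,0,0,-0.0796,-0.45,-0.0738,0.0775,0,0,-0.0796,-0.45,-0.0738,0.0775,0,0,-0.0796]'

```text
time_s: 8.55
eef_pos: [418.9, -360.2, 76.4]
eef_rot: [0.0, 0.692, 0.722, 0.0]
contact_force: [-0.5, -0.9, 0.5]
width: 93.0
finger_force: 0.0
```

```bash
python3 go.py 422.2 -362.5 3.5 0.041
python3 - <<'E'
from fit import *
c=eyes.capture("top"); m,s,v=masks(c); dark=np.clip((175-v)/50.,0,1)
print(fit(c,dark,lambda p:box(p,12.5,44),[550,-20,-.2],(230,170,62,38)))
E
```

```text
pos [ 418.91  -360.164   76.393] rel [-2.487  3.133 72.895] [ 0.001 -0.     0.002] w 93.0 F [-0.512 -0.856  0.535] t 8.55
(array([546.718, -20.195,  -0.208]), np.float64(20.343337485582474), np.float64(1276.24))
```

```bash
python3 - <<'E'
from fit import *
c=eyes.capture("top"); m,s,v=masks(c)
print(v[165:215,261],v[165:215,250])
for d in(165,175,150):
  dark=np.clip((d-v)/50.,0,1)
  print(fit(c,dark,lambda p:box(p,34.5)+box([550.5,-21.2,-.21],12.5),[550,-20,-.2],(230,170,62,38)))
b=[550.5,-21.2,-.21]
a=cv2.cvtColor(c["frame"],cv2.COLOR_RGB2BGR)[160:220,215:315]; a=cv2.resize(a,None,fx=7,fy=7,interpolation=cv2.INTER_CUBIC)
for h,col in((box(b,12.5),(0,0,255)),(box(b,34.5),(0,255,0))):
  cv2.polylines(a,[cv2.convexHull(np.round((proj(c,h[0])-[214.5,159.5])*7).astype(np.int32))],True,col,1)
cv2.imwrite("pics/st1.png",a)
E
```

```text
[206 211 210 209 209 209 210 210 210 211 210 211 211 204 175 130 106 102
 103 103 103 106 104 104 105 103 102 102 101 102 103 104 104 102  93  88
 105 123 128 152 191 210 210 211 211 209 190 157 162 176] [211 210 210 209 211 210 210 210 210 211 212 197 153 112 103 102 103 104
 104 103 103 101 102 101 102 102 102 102 104 104 104  98  87  94 117 128
 150 187 206 210 210 210 212 211 195 160 157 173 178 178]
(array([544.167, -19.478,  -0.211]), np.float64(19.99013579392541), np.float64(1232.6))
(array([543.257, -19.341,  -0.219]), np.float64(15.24452333717801), np.float64(1276.2199999999998))
(array([546.368, -20.114,  -0.212]), np.float64(44.3817937716263), np.float64(1096.6))
```

View pics/st1.png

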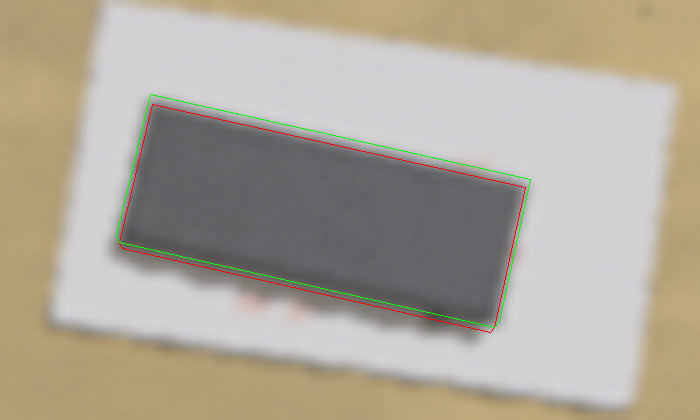

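The view shows the second case flush on the base. Its far edge, from (150,100) to (528,185) in the crop, lies about 2 mm toward −x of the base, well within 10 mm. Now the right case.

Converted, 73 mm is 0.0913, 69 mm is 0.0863.

```bash
python3 go.py 422.2 -362.5 3.5 0.041
```

```text
pos [ 418.529 -360.704   76.359] rel [-1.938  3.558 72.861] [0.    0.    0.001] w 92.8 F [0.01  0.053 0.061] t 8.65
```

Call:
tcp_steps --steps '[-0.0013,0.0013,0.0313,0,0,0,-0.0025,0.0025,0.0625,0,0,0,-0.0025,0.0025,0.0863,0,0,0,-0.0025,0.0025,0.0913,0,0,0,-0.0025,0.0025,0.0913,0,0,0,-0.0025,0.0025,0.0913,0,0,0,-0.0025,0.0025,0.0913,0,0,0]'

```text
time_s: 9.35
eef_pos: [420.6, -364.0, 4.2]
eef_rot: [0.001, 0.693, 0.721, 0.0]
contact_force: [-0.5, -0.3, -0.5]
width: 93.3
finger_force: 0.0
```

```bash
python3 go.py 422.2 -362.5 3.5 0.041
```

```text
pos [ 420.592 -363.97     4.218] rel [1.405 1.664 0.719] [ 0.002  0.002 -0.001] w 93.3 F [-0.467 -0.302 -0.521] t 9.35
```

Converted, 1.4 mm is 0.0018, 1 mm is 0.0013.

Call:
tcp_steps --steps '[0.0013,0.0018,0.0006,0,0,0,0.0013,0.0018,0.0006,0,0,0]'

```text
time_s: 9.55
eef_pos: [421.8, -362.3, 3.1]
eef_rot: [0.001, 0.693, 0.721, 0.0]
contact_force: [0.7, 0.2, 0.2]
width: 93.0
finger_force: 0.0
```

Call:
tcp_steps --steps '[0,0,0,0,0,0,0,0,0,0,0,0,0,0,0,0,0,0,0,0,0,0,0,0,0,0,0,0,0,0,0,0,0,0,0,0,0,0,0,0,0,0]' --jaw 50 --clamp_n 20

```text
time_s: 10.25
eef_pos: [421.3, -362.4, 2.6]
eef_rot: [0.0, 0.693, 0.721, -0.0]
contact_force: [0.1, 0.4, -0.3]
width: 60.0
finger_force: 20.0
```

```bash
python3 go.py 422.2 -362.5 3.5 0.041
```

```text
pos [ 421.316 -362.361    2.563] rel [-0.174  0.878 -0.937] [ 0.     0.    -0.001] w 60.0 F [ 0.127  0.37  -0.261] t 10.25
```

Call:
tcp_steps --steps '[0,0,-0.0188,0,0,0,0,0,-0.0563,0,0,0,0,0,-0.1,0,0,0,0,0,-0.1438,0,0,0,0,0,-0.1438,0,0,0,0,0,-0.1438,0,0,0]'

```text
time_s: 10.85
eef_pos: [421.3, -362.3, 118.0]
eef_rot: [0.001, 0.693, 0.721, 0.0]
contact_force: [0.1, 1.0, -1.7]
width: 60.2
finger_force: 20.0
```

```bash
python3 go.py 549.5 -21 115 -0.21
```

```text
pos [ 421.323 -362.304  118.043] rel [335.89  141.763   2.952] [0.001 0.001 0.25 ] w 60.2 F [ 0.052  0.957 -1.73 ] t 10.85
```

Converted, 335.9 mm is 0.4199, 318 mm is 0.3975, 0.25 rad is 0.0796.

Call:
tcp_steps --steps '[0.025,0.01,0,0,0,0.0032,0.0688,0.0288,0.0013,0,0,0.0127,0.1188,0.05,0.0013,0,0,0.0223,0.1688,0.0713,0.0025,0,0,0.0318,0.2188,0.0925,0.0025,0,0,0.0414,0.2688,0.1138,0.0038,0,0,0.0509,0.3188,0.135,0.0038,0,0,0.0605,0.3625,0.1525,0.0038,0,0,0.0668,0.3975,0.1675,0.0038,0,0,0.0732,0.4199,0.1773,0.0038,0,0,0.0796,0.4199,0.1773,0.0038,0,0,0.0796,0.4199,0.1773,0.0038,0,0,0.0796,0.4199,0.1773,0.0038,0,0,0.0796,0.4199,0.1773,0.0038,0,0,0.0796]'

```text
time_s: 12.25
eef_pos: [548.8, -23.2, 114.4]
eef_rot: [0.0, 0.778, 0.628, -0.001]
contact_force: [0.3, 0.6, -0.7]
width: 60.1
finger_force: 20.0
```

```bash
python3 go.py 549.5 -21 59.5 -0.21
```

```text
pos [548.78  -23.167 114.383] rel [ 2.332  0.284 54.88 ] [-0.001  0.001 -0.003] w 60.1 F [ 0.27   0.593 -0.675] t 12.25
```

Converted, 48 mm is 0.06, 46 mm is 0.0575.

Call:
tcp_steps --steps '[0.0013,0.0004,0.025,0,0,0,0.0023,0.0004,0.0475,0,0,0,0.0023,0.0004,0.0575,0,0,0,0.0023,0.0004,0.06,0,0,0,0.0023,0.0004,0.06,0,0,0,0.0023,0.0004,0.06,0,0,0]'

```text
time_s: 12.85
eef_pos: [550.8, -19.7, 67.3]
eef_rot: [0.001, 0.777, 0.629, 0.001]
contact_force: [-0.7, -0.5, -1.2]
width: 59.9
finger_force: 20.0
```

```bash
python3 go.py 549.5 -21 59.5 -0.21
```

```text
pos [550.762 -19.728  67.309] rel [-1.509 -0.98   7.808] [ 0.001 -0.    -0.   ] w 59.9 F [-0.659 -0.542 -1.198] t 12.85
```

Call:
tcp_steps --steps '[-0.001,-0.0006,0.005,0,0,0,-0.001,-0.0006,0.0088,0,0,0,-0.001,-0.0006,0.0088,0,0,0,-0.001,-0.0006,0.0088,0,0,0]'

```text
time_s: 13.25
eef_pos: [549.5, -20.0, 59.5]
eef_rot: [-0.0, 0.777, 0.629, -0.0]
contact_force: [-0.5, -0.3, -1.3]
width: 59.6
finger_force: 20.0
```

Call:
tcp_steps --steps '[0,0,0.0013,0,0,0,0,0,0.0013,0,0,0,0,0,0.0013,0,0,0]'

```text
time_s: 13.55
eef_pos: [549.7, -20.0, 59.0]
eef_rot: [0.0, 0.777, 0.629, 0.0]
contact_force: [-0.5, 0.2, 4.1]
width: 59.7
finger_force: 20.0
```

```bash
python3 go.py 549.5 -21 59.3 -0.21
```

```text
pos [549.726 -20.017  59.048] rel [-1.009 -0.016 -0.252] [ 0. -0.  0.] w 59.7 F [-0.51   0.195  4.094] t 13.55
```

Contact (4 N). Release, rise and head to the tin, keeping the yaw at -0.21.

Call:
tcp_steps --steps '[0,0,0,0,0,0,0,0,0,0,0,0,0,0,0,0,0,0,0,0,0,0,0,0,0,0,0,0,0,0,0,0,0,0,0,0]' --jaw 93

```text
time_s: 14.15
eef_pos: [549.5, -20.0, 58.5]
eef_rot: [-0.0, 0.777, 0.629, -0.0]
contact_force: [0.4, 0.1, 0.5]
width: 92.9
finger_force: 0.0
```

Call:
tcp_steps --steps '[0,0,-0.025,0,0,0,0,0,-0.0625,0,0,0,0,0,-0.1,0,0,0,0,0,-0.1,0,0,0]'

```text
time_s: 14.55
eef_pos: [552.5, -20.5, 142.4]
eef_rot: [0.003, 0.777, 0.629, 0.003]
contact_force: [-0.1, -0.3, 0.5]
width: 92.8
finger_force: 0.0
```

```bash
python3 go.py 562.3 256.8 80 -0.21
```

```text
pos [552.455 -20.473 142.395] rel [273.129 -48.754  62.402] [ 0.009 -0.002 -0.   ] w 92.8 F [-0.099 -0.277  0.547] t 14.55
```

Converted, 273 mm is 0.3413, 240 mm is 0.3.

Call:
tcp_steps --steps '[0.05,-0.0088,0.0063,0,0,0,0.1125,-0.02,0.015,0,0,0,0.175,-0.0313,0.025,0,0,0,0.2375,-0.0425,0.04,0,0,0,0.3,-0.0538,0.06,0,0,0,0.3413,-0.06,0.0775,0,0,0,0.3413,-0.06,0.0775,0,0,0,0.3413,-0.06,0.0775,0,0,0,0.3413,-0.06,0.0775,0,0,0,0.3413,-0.06,0.0775,0,0,0]'

```text
time_s: 15.55
eef_pos: [560.3, 254.5, 77.1]
eef_rot: [0.001, 0.778, 0.628, -0.0]
contact_force: [-0.0, -0.1, -0.1]
width: 92.9
finger_force: 0.0
```

```bash
python3 go.py 562.3 256.8 5 -0.21
python3 - <<'E'
from fit import *
c=eyes.capture("top"); m,s,v=masks(c); dark=np.clip((175-v)/50.,0,1)
b=[550.5,-21.2,-.21]; b2=[549,-21,-.21]
print(fit(c,dark,lambda p:box(p,56.5)+box(b,12.5)+box(b2,34.5),[549,-20,-.2],(228,167,66,41)))
a=cv2.cvtColor(c["frame"],cv2.COLOR_RGB2BGR)[160:220,215:315]; a=cv2.resize(a,None,fx=7,fy=7,interpolation=cv2.INTER_CUBIC)
for h,col in((box(b,12.5),(0,0,255)),(box(b2,56.5),(0,255,0))):
  cv2.polylines(a,[cv2.convexHull(np.round((proj(c,h[0])-[214.5,159.5])*7).astype(np.int32))],True,col,1)
d=c=eyes.capture("scene"); e=cv2.cvtColor(d["frame"],cv2.COLOR_RGB2BGR)[165:225,205:305]; e=cv2.resize(e,None,fx=7,fy=7,interpolation=cv2.INTER_CUBIC)
cv2.imwrite("pics/st2.png",cv2.resize(np.vstack([a,e]),None,fx=.7,fy=.7))
E
```

```text
pos [560.268 254.459  77.053] rel [ 2.782  1.413 72.053] [ 0.001  0.001 -0.004] w 92.9 F [-0.013 -0.053 -0.115] t 15.55
(array([537.062, -18.008,  -0.21 ]), np.float64(28.087301960784316), np.float64(1369.8200000000002))
```

View pics/st2.png

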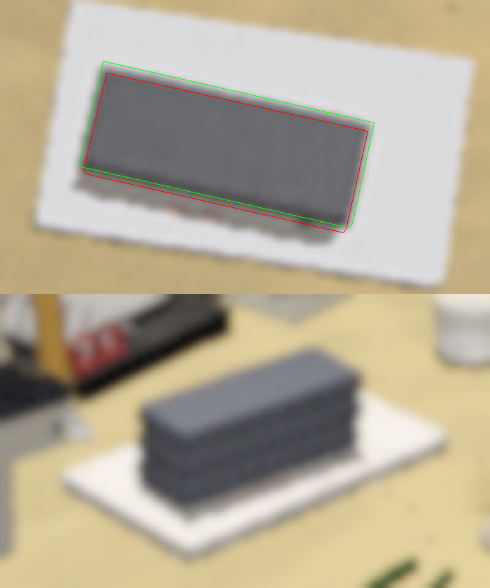

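The column of three is flush in both views, with the top face inside the green outline. Next I grasp the tin.

Converted, 72 mm is 0.09, 68 mm is 0.085.

Call:
tcp_steps --steps '[0.0013,0.0009,0.0313,0,0,0,0.0028,0.0014,0.0625,0,0,0,0.0028,0.0014,0.085,0,0,0,0.0028,0.0014,0.09,0,0,0,0.0028,0.0014,0.09,0,0,0,0.0028,0.0014,0.09,0,0,0]'

```text
time_s: 16.25
eef_pos: [562.0, 258.8, 5.7]
eef_rot: [0.0, 0.778, 0.629, 0.001]
contact_force: [0.8, 0.6, 0.2]
width: 93.2
finger_force: 0.0
```

```bash
python3 go.py 562.3 256.8 4.5 -0.21
```

```text
pos [561.987 258.805   5.696] rel [-1.897  0.723  1.195] [ 0.002 -0.001 -0.001] w 93.2 F [0.818 0.57  0.177] t 16.25
```

Call:
tcp_steps --steps '[0,0,0,0,0,0,0,0,0,0,0,0,0,0,0,0,0,0,0,0,0,0,0,0,0,0,0,0,0,0,0,0,0,0,0,0,0,0,0,0,0,0,0,0,0,0,0,0]' --jaw 45 --clamp_n 15

```text
time_s: 17.05
eef_pos: [561.3, 259.0, 4.7]
eef_rot: [0.0, 0.777, 0.629, 0.0]
contact_force: [0.1, -0.2, 1.9]
width: 54.9
finger_force: 15.0
```

```bash
python3 go.py 562.3 256.8 4.5 -.21
```

```text
pos [561.325 258.978   4.696] rel [-1.927  1.408  0.197] [ 0.001 -0.     0.   ] w 54.9 F [ 0.076 -0.206  1.943] t 17.05
```

Call:
tcp_steps --steps '[0,0,-0.0188,0,0,0,0,0,-0.0625,0,0,0,0,0,-0.1125,0,0,0,0,0,-0.1563,0,0,0,0,0,-0.1563,0,0,0,0,0,-0.1563,0,0,0]'

```text
time_s: 17.65
eef_pos: [561.0, 259.1, 130.8]
eef_rot: [-0.0, 0.777, 0.629, 0.001]
contact_force: [0.1, -0.9, -1.8]
width: 54.6
finger_force: 15.0
```

```bash
python3 go.py 557 14.7 130 -0.21
```

```text
pos [560.979 259.088 130.816] rel [-239.856   47.018    0.564] [ 0.001 -0.001  0.   ] w 54.6 F [ 0.138 -0.926 -1.837] t 17.65
```

Converted, -239 mm is -0.2988, -228 mm is -0.285.

Call:
tcp_steps --steps '[-0.025,0.005,0,0,0,0,-0.0688,0.0138,0,0,0,0,-0.1188,0.0238,0,0,0,0,-0.1688,0.0325,0,0,0,0,-0.2188,0.0425,0,0,0,0,-0.2563,0.05,0,0,0,0,-0.285,0.0563,0,0,0,0,-0.2988,0.0588,0,0,0,0,-0.2988,0.0588,0,0,0,0,-0.2988,0.0588,0,0,0,0,-0.2988,0.0588,0,0,0,0,-0.2988,0.0588,0,0,0,0]'

```text
time_s: 18.85
eef_pos: [557.1, 17.3, 129.3]
eef_rot: [-0.0, 0.776, 0.63, 0.0]
contact_force: [-1.2, -0.3, -0.1]
width: 54.6
finger_force: 15.0
```

```bash
python3 go.py 557 15.5 83 -0.21
```

```text
pos [557.12   17.329 129.318] rel [-1.847  0.288 46.316] [-0.001 -0.001  0.003] w 54.6 F [-1.197 -0.263 -0.119] t 18.85
```

Converted, 45 mm is 0.0563, 44 mm is 0.055.

Call:
tcp_steps --steps '[-0.0013,0.0004,0.025,0,0,0,-0.0013,0.0004,0.045,0,0,0,-0.0013,0.0004,0.0525,0,0,0,-0.0013,0.0004,0.055,0,0,0,-0.0013,0.0004,0.0563,0,0,0,-0.0013,0.0004,0.0563,0,0,0]'

```text
time_s: 19.45
eef_pos: [557.8, 14.5, 85.1]
eef_rot: [0.0, 0.777, 0.629, 0.0]
contact_force: [-0.2, 0.0, -0.6]
width: 54.7
finger_force: 15.0
```

Call:
tcp_steps --steps '[0,0,0.0013,0,0,0,0,0,0.0013,0,0,0,0,0,0.0013,0,0,0]'

```text
time_s: 19.75
eef_pos: [557.4, 14.3, 83.8]
eef_rot: [0.0, 0.777, 0.629, 0.0]
contact_force: [-0.4, -0.7, -0.5]
width: 54.8
finger_force: 15.0
```

```bash
python3 go.py 557 15.5 83 -0.21
```

```text
pos [557.369  14.318  83.797] rel [ 1.079 -0.608  0.796] [ 0. -0. -0.] w 54.8 F [-0.429 -0.737 -0.522] t 19.75
```

Converted, 1.2 mm is 0.0015.

Call:
tcp_steps --steps '[0,0,0.0015,0,0,0,0,0,0.0015,0,0,0,0,0,0.0015,0,0,0]'

```text
time_s: 20.05
eef_pos: [557.5, 14.4, 83.1]
eef_rot: [0.0, 0.777, 0.629, 0.0]
contact_force: [-1.1, -0.4, 5.4]
width: 54.6
finger_force: 15.0
```

Call:
tcp_steps --steps '[0,0,0,0,0,0,0,0,0,0,0,0,0,0,0,0,0,0,0,0,0,0,0,0,0,0,0,0,0,0,0,0,0,0,0,0]' --jaw 93

```text
time_s: 20.65
eef_pos: [557.2, 14.3, 82.3]
eef_rot: [-0.0, 0.777, 0.629, -0.0]
contact_force: [-0.5, -0.3, 0.8]
width: 92.2
finger_force: 0.0
```

Call:
tcp_steps --steps '[0,0,-0.025,0,0,0,0,0,-0.0625,0,0,0,0,0,-0.0875,0,0,0,0,0,-0.0875,0,0,0]'

```text
time_s: 21.05
eef_pos: [559.4, 14.1, 155.1]
eef_rot: [0.002, 0.777, 0.629, 0.003]
contact_force: [1.0, -0.6, 0.4]
width: 93.2
finger_force: 0.0
```

```bash
python3 go.py 561.5 -301 110 -0.21
python3 - <<'E'
from fit import *
c=eyes.capture("top");print("pens rim",back(c,350,112,100),back(c,335,115,100),back(c,350,145,0), back(c,385,125,120))
E
```

```text
pos [559.39   14.117 155.124] rel [-307.818   67.492   45.079] [ 0.006 -0.002 -0.   ] w 93.2 F [ 0.957 -0.608  0.355] t 21.05
pens rim [ 768.328 -270.752  100.   ] [ 758.872 -228.122  100.   ] [ 699.107 -294.333    0.   ] [ 725.287 -361.846  120.   ]
```

The manual's scale: shifts go in shares of 0.8 m and turns go in shares of pi rad. Converting my numbers, -307 mm is -0.3838, -285 mm is -0.3563.

Call:
tcp_steps --steps '[-0.05,0.0113,0,0,0,0,-0.1125,0.025,0.0038,0,0,0,-0.175,0.0388,0.01,0,0,0,-0.2375,0.0525,0.0188,0,0,0,-0.3,0.0663,0.0313,0,0,0,-0.3563,0.0788,0.0463,0,0,0,-0.3838,0.0844,0.0563,0,0,0,-0.3838,0.0844,0.0563,0,0,0,-0.3838,0.0844,0.0563,0,0,0,-0.3838,0.0844,0.0563,0,0,0,-0.3838,0.0844,0.0563,0,0,0]'

```text
time_s: 22.2
eef_pos: [560.1, -297.6, 107.4]
eef_rot: [-0.0, 0.776, 0.63, 0.001]
contact_force: [0.3, 0.2, -0.2]
width: 92.7
finger_force: 0.0
```

```bash
python3 go.py 561.5 -301 20 -0.21
python3 - <<'E'
from fit import *
c=eyes.capture("top"); m,s,v=masks(c)
b=[549.5,-20.5,-.21]
a=cv2.cvtColor(c["frame"],cv2.COLOR_RGB2BGR)[150:220,215:315]; a=cv2.resize(a,None,fx=7,fy=7,interpolation=cv2.INTER_CUBIC)
for h,col in((box(b,56.5)[0],(0,255,0)),(cyl([557,15.5],[(27.5,78.5,103.5)])[0],(0,0,255))):
  cv2.polylines(a,[cv2.convexHull(np.round((proj(c,h)-[214.5,149.5])*7).astype(np.int32))],True,col,1)
cv2.imwrite("pics/st3.png",a)
E
```

```text
pos [ 560.119 -297.558  107.403] rel [-3.215  2.056 87.398] [ 0.    -0.001  0.003] w 92.7 F [ 0.34   0.157 -0.239] t 22.2
```

View pics/st3.png

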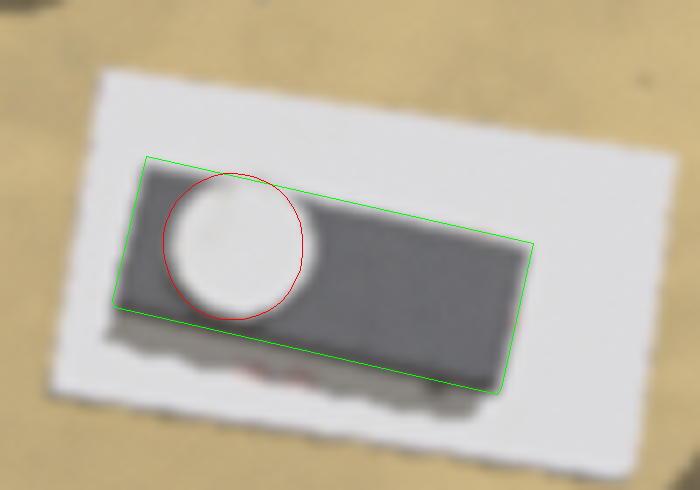

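The tin stands on the middle line at (243,250) in the crop, about 4 mm nearer the centre than planned. That leaves room for the tub.

Converted, 87 mm is 0.1088, 80 mm is 0.1.

Call:
tcp_steps --steps '[-0.0019,0.0013,0.0375,0,0,0,-0.0033,0.002,0.075,0,0,0,-0.0033,0.002,0.1,0,0,0,-0.0033,0.002,0.1088,0,0,0,-0.0033,0.002,0.1088,0,0,0,-0.0033,0.002,0.1088,0,0,0]'

```text
time_s: 22.85
eef_pos: [561.3, -303.0, 21.6]
eef_rot: [0.001, 0.777, 0.629, 0.0]
contact_force: [0.2, -0.5, 0.2]
width: 93.2
finger_force: 0.0
```

```bash
python3 go.py 561.5 -301 20 -.21
```

```text
pos [ 561.312 -302.968   21.563] rel [ 1.965 -0.228  1.561] [0.002 0.001 0.001] w 93.2 F [ 0.171 -0.502  0.193] t 22.85
```

Call:
tcp_steps --steps '[0,0,0,0,0,0,0,0,0,0,0,0,0,0,0,0,0,0,0,0,0,0,0,0,0,0,0,0,0,0,0,0,0,0,0,0,0,0,0,0,0,0,0,0,0,0,0,0]' --jaw 50 --clamp_n 10

```text
time_s: 23.65
eef_pos: [560.4, -302.9, 20.6]
eef_rot: [0.0, 0.777, 0.629, 0.0]
contact_force: [-0.6, 0.8, 1.9]
width: 59.1
finger_force: 10.0
```

```bash
python3 go.py 561.5 -301 20 -.21
```

```text
pos [ 560.382 -302.942   20.587] rel [2.132 0.689 0.587] [0. 0. 0.] w 59.1 F [-0.649  0.799  1.925] t 23.65
```

Call:
tcp_steps --steps '[0,0,-0.0188,0,0,0,0,0,-0.0625,0,0,0,0,0,-0.1125,0,0,0,0,0,-0.1625,0,0,0,0,0,-0.1625,0,0,0,0,0,-0.1625,0,0,0]'

```text
time_s: 24.25
eef_pos: [560.7, -303.1, 152.0]
eef_rot: [0.001, 0.777, 0.629, 0.001]
contact_force: [-0.5, 0.4, -0.4]
width: 59.3
finger_force: 10.0
```

```bash
python3 go.py 542.2 -55 150 -0.21
```

```text
pos [ 560.676 -303.073  151.986] rel [238.779 -69.766   1.673] [0.002 0.001 0.   ] w 59.3 F [-0.534  0.406 -0.446] t 24.25
```

Converted, 238 mm is 0.2975, 226 mm is 0.2825.

Call:
tcp_steps --steps '[0.025,-0.0075,0,0,0,0,0.0688,-0.02,0,0,0,0,0.1188,-0.035,0,0,0,0,0.1688,-0.0488,0,0,0,0,0.2188,-0.0638,0,0,0,0,0.2563,-0.075,0,0,0,0,0.2825,-0.0825,0,0,0,0,0.2975,-0.0873,0,0,0,0,0.2975,-0.0873,0,0,0,0,0.2975,-0.0873,0,0,0,0,0.2975,-0.0873,0,0,0,0,0.2975,-0.0873,0,0,0,0]'

```text
time_s: 25.45
eef_pos: [541.6, -57.4, 150.3]
eef_rot: [0.0, 0.778, 0.628, -0.0]
contact_force: [-0.1, 0.3, 0.5]
width: 59.1
finger_force: 10.0
```

```bash
python3 go.py 542.2 -56 99 -0.21
```

```text
pos [541.589 -57.381 150.328] rel [ 1.526  0.298 51.326] [ 0.     0.001 -0.003] w 59.1 F [-0.105  0.285  0.534] t 25.45
```

Call:
tcp_steps --steps '[0,0,0.025,0,0,0,0,0,0.0475,0,0,0,0,0,0.055,0,0,0,0,0,0.0575,0,0,0,0,0,0.0575,0,0,0,0,0,0.0575,0,0,0]'

```text
time_s: 26.05
eef_pos: [542.3, -55.8, 105.1]
eef_rot: [0.001, 0.777, 0.629, 0.001]
contact_force: [0.0, -1.4, -0.6]
width: 58.7
finger_force: 10.0
```

```bash
python3 go.py 542.2 -56 99 -0.21
```

```text
pos [542.275 -55.848 105.128] rel [-0.165 -0.051  6.128] [ 0.002 -0.    -0.   ] w 58.7 F [ 0.006 -1.379 -0.592] t 26.05
```

Converted, 4.5 mm is 0.0056, 3 mm is 0.0038.

Call:
tcp_steps --steps '[0,0,0.0038,0,0,0,0,0,0.0056,0,0,0,0,0,0.0056,0,0,0,0,0,0.0056,0,0,0]'

```text
time_s: 26.45
eef_pos: [541.7, -55.5, 99.9]
eef_rot: [0.0, 0.777, 0.629, -0.0]
contact_force: [-0.9, -0.2, 0.9]
width: 59.2
finger_force: 10.0
```

Call:
tcp_steps --steps '[0,0,0.0008,0,0,0,0,0,0.0008,0,0,0,0,0,0.0008,0,0,0]'

```text
time_s: 26.75
eef_pos: [541.6, -55.6, 99.3]
eef_rot: [-0.0, 0.777, 0.629, -0.0]
contact_force: [0.1, 0.1, -0.9]
width: 59.5
finger_force: 10.0
```

```bash
python3 go.py 542.2 -56 99 -0.21
```

```text
pos [541.632 -55.574  99.252] rel [-0.298  0.644  0.252] [-0.  0. -0.] w 59.5 F [ 0.096  0.057 -0.876] t 26.75
```

Converted, 1 mm is 0.0013.

Call:
tcp_steps --steps '[0,0,0.0013,0,0,0,0,0,0.0013,0,0,0,0,0,0.0013,0,0,0]'

```text
time_s: 27.05
eef_pos: [541.7, -55.6, 99.0]
eef_rot: [0.0, 0.777, 0.629, 0.0]
contact_force: [-1.5, 1.2, 6.1]
width: 59.0
finger_force: 10.0
```

Call:
tcp_steps --steps '[0,0,0.0005,0,0,0,0,0,0.0005,0,0,0]'

```text
time_s: 27.25
eef_pos: [541.8, -55.5, 99.0]
eef_rot: [-0.0, 0.777, 0.629, 0.0]
contact_force: [-1.6, 0.6, 7.5]
width: 59.0
finger_force: 10.0
```

Firm contact. Release, rise and move the arm aside to look.

Converted, -0.8 mm is -0.001.

Call:
tcp_steps --steps '[0,0,-0.001,0,0,0,0,0,-0.001,0,0,0]'

```text
time_s: 27.45
eef_pos: [541.8, -55.6, 99.0]
eef_rot: [0.0, 0.777, 0.629, 0.0]
contact_force: [-1.0, -0.1, 4.4]
width: 59.0
finger_force: 10.0
```

Call:
tcp_steps --steps '[0,0,0,0,0,0,0,0,0,0,0,0,0,0,0,0,0,0,0,0,0,0,0,0,0,0,0,0,0,0,0,0,0,0,0,0]' --jaw 93

```text
time_s: 28.05
eef_pos: [541.6, -55.6, 98.6]
eef_rot: [-0.0, 0.777, 0.629, -0.0]
contact_force: [0.6, -0.1, 0.6]
width: 93.1
finger_force: 0.0
```

Call:
tcp_steps --steps '[0,0,-0.025,0,0,0,0,0,-0.0625,0,0,0,0,0,-0.1125,0,0,0,-0.05,0,-0.125,0,0,0,-0.1125,0,-0.125,0,0,0,-0.175,0,-0.125,0,0,0,-0.2375,0,-0.125,0,0,0,-0.2875,0,-0.125,0,0,0,-0.2875,0,-0.125,0,0,0,-0.2875,0,-0.125,0,0,0,-0.2875,0,-0.125,0,0,0]'

```text
time_s: 29.15
eef_pos: [494.4, -278.6, 198.4]
eef_rot: [-0.001, 0.777, 0.63, 0.001]
contact_force: [-0.9, 0.7, -0.2]
width: 92.8
finger_force: 0.0
```

```bash
python3 - <<'E'
from fit import *
c=eyes.capture("top")
b=[549.5,-20.5,-.21]
a=cv2.cvtColor(c["frame"],cv2.COLOR_RGB2BGR)[150:220,215:315]; a=cv2.resize(a,None,fx=6,fy=6,interpolation=cv2.INTER_CUBIC)
for h,col in((box(b,56.5)[0],(0,255,0)),(cyl([542,-55],[(30,107.5,127.5)])[0],(0,0,255))):
  cv2.polylines(a,[cv2.convexHull(np.round((proj(c,h)-[214.5,149.5])*6).astype(np.int32))],True,col,1)
d=eyes.capture("scene"); e=cv2.cvtColor(d["frame"],cv2.COLOR_RGB2BGR)[145:235,200:350]; e=cv2.resize(e,(600,360),interpolation=cv2.INTER_CUBIC)
cv2.imwrite("pics/fin.png",cv2.resize(np.vstack([a,e]),None,fx=.76,fy=.76))
E
```

```text
(no output)
```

View pics/fin.png

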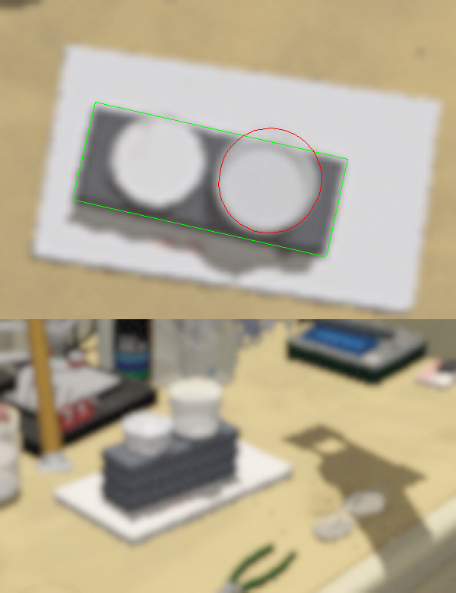

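The tin at (157,162) and the tub at (267,180) stand on the middle line of the top case, apart from each other and inside its ends. The column is square, and the jar, spectacles and pliers are untouched. I'm handing in.

Call:
tcp_steps --steps '[0,0,0,0,0,0,0,0,0,0,0,0,0,0,0,0,0,0]'

```text
time_s: 29.55
eef_pos: [493.9, -280.0, 198.7]
eef_rot: [-0.0, 0.777, 0.629, 0.0]
contact_force: [0.7, -0.7, 0.6]
width: 93.1
finger_force: 0.0
```

```bash
python3 -c "
from rig import bot, eyes
print(bot.job_done())"
```

```text
the job is handed in; nothing more can be done
None
```

I stacked the three cases flush on the tile, stood the tin and tub on top along the middle line, and handed the job in at about 29.6 s; no verdict was returned, but the last pictures show everything in place.

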